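# Set the test tweezers to the gauge gap

### The arm

A 7-joint arm with a two-finger parallel gripper is mounted at the origin on the work surface. World frame = base frame: x ahead of the robot, y to its left, z up, the work surface at z = 0. Lengths are in m, angles in degrees, forces in N, time in s.
With the tool pointing down it reaches from about 0.425 to 0.875 m from the base axis. Payload 4.7 kg.
Tool frame: the origin (TCP) lies between the finger pads; the fingertips stand env.tip_reach ahead of it and the grasp point (between the pads) lies 2 mm behind it (env.tip_reach is the distance from the TCP to the fingertips, in m); z points along the fingers, y is the line along which they close (so a half turn about z gives the same grasp; the last joint's range is limited). The gripper opens to 87 mm and grips with 3 to 60 N. Pads are 19 mm wide; open, the fingers measure 117 mm over their backs; the gripper's body (75 mm by 190 mm) begins 51 mm behind the grasp point.
Start: joints at [76.782, 18.392, -4.016, 83.108, 1.295, 78.541, -3.26], TCP at [0.158, -0.631, 0.24] pointing down, gripper open.
Joint ranges: [-163.93, 163.93], [-17.29, 119.83], [-79.2, 71.16], [3.27, 140.29], [-89.18, 269.18], [5.43, 117.66], [-154.24, 154.24]. Speed limits (degrees/s): [147.25, 147.25, 180, 180, 180, 180, 180].

### API

Orientations are given as [roll, pitch, yaw] about the fixed x, y, z axes, in that order (R = Rz(yaw) Ry(pitch) Rx(roll)).
In Python, from cell import env, read_camera gives the robot as it stands. The module is installed in compiled form; this text tells all that it offers.
- The arm moves only by the tool jog_arm, called after "Request:" as name(argument=value, ...), one argument or row to a line, values as JSON. Schema: {"type":"object","properties":{"increments":{"type":"array","items":{"type":"array","items":{"type":"number"},"minItems":5,"maxItems":5},"minItems":1,"maxItems":8},"grip_force":{"type":"number"},"only":{"type":"string"},"quiet":{"type":"boolean"},"lines":{"type":"string"}},"required":["increments"],"additionalProperties":false}. increments is a list of rows, 1 to 8 of them, each of 5 numbers: dx, dy, dz in m, then a turn about the tool's z in degrees, then the finger opening in m; each row is the pose to reach, as a shift and turn from the pose commanded when the call began, along the tool's axes at that moment; what a row does not reach only later rows make up. A row lasts 1/12 s, in which the tool goes at most 0.0417 m and 7.16 degrees, less where a joint would pass 70% of its speed; a pose out of reach is approached as far as the arm can. The fingers move at their own pace and stop on an object; grip_force is the grip in N (left out, the last holds). Time passes only in rows, so rows that do not move let the fingers close. The tool returns the time, the measured TCP pose, the force, the opening and the grip force at its end. only (a regular expression) keeps the lines of the reply that match it, lines (a string "A,B") keeps lines A to B, and quiet returns only ok. Input that does not fit is refused with a message, and nothing moves.
- env.get_obs(): the state, without advancing time (a new reading comes with each control period).
- read_camera(name): name is "scene" or "top" or "wrist"; returns a dict with "color" (384x512x3 uint8, blue, green, red), "fx", "fy", "cx", "cy" (pixels), "dist" ([k1, k2, p1, p2, k3] as OpenCV has them; the pictures are not rectified), "world_from_camera" (4x4, takes a point from camera to world coordinates). Camera axes: x right, y down, z forward; pixel columns grow to the right and rows downward; lengths in m; the calibration is good to about 2 mm. A picture is of the moment at which its call begins. There is no depth.
- env.sign_off(): hands the job in; it is judged then, once.
The state is a dict: "time_s": time; "qpos": joint angles; "joint_velocities": joint speeds; "effort": joint torques, N m; "tool_pos": TCP position; "tool_rot": TCP orientation; "force": force on the tool from outside, world axes, zero at the start; "wrist_torque": the same for the moment, N m; "grip_width": finger opening in m; "grasp_force": force on a finger pad.
Only numpy, scipy, OpenCV 4.12 (cv2) and the standard library are available. Lean on these libraries where they do the work, as an engineer would, in place of code of your own. Each camera call takes 0.05 s, during which the arm holds its last target. There are 200 camera calls.

### The job

Pick up the gauge plate by its bar, lower it (do not drop it) over the two locating pins of the test stand until it rests flush, its lined end facing the tweezers, and let go of it. Then squeeze the sprung tweezers at their finger pads until the tips point at the two lines on the plate, never pinching them nearly shut, and finish holding them steady at that gap: do not let go of the tweezers at the end. Leave everything else on the bench where it is.

Things in the scene. Friction and masses are not known exactly. Their poses are not given: they have to be found in the camera images.
- test_stand: Test stand, fixed: dark grey metal slab 110 (x) by 270 (y) by 20 mm, origin at the centre of its underside on the bench, z up. Along its y axis, from -y to +y: grey clamp post (50 mm in x, y -135 to -101, top 58 mm above the bench), the steel tweezers lying level along +y and spread in x, then the seat with two pins.
- seat (a point): Point on the slab's top (20 mm above the bench) at stand x = 0, y = +75 mm, midway between the two pins: the plate's origin lies here when seated. Its axes are the stand's.
- pin_near (a point): Foot of the locating pin nearer the tweezers, on the slab's top at stand x = 0, y = +43 mm. Upright steel pin, 8 mm in diameter, 20 mm tall above the slab, its upper 10 mm a cone down to 3 mm.
- pin_far (a point): Foot of the other pin, the same, at stand x = 0, y = +107 mm.
- squeeze_point (a point): Point fixed to the stand on the tweezers' centre line, midway between the finger pads, 42 mm above the bench, at stand x = 0, y = -23 mm. Squeeze here, along the stand's x axis.
- blade_a: Tweezer blade on the stand's +x side: steel, 2.5 mm thick, 35 to 49 mm above the bench. Origin at its upright hinge, stand x = +6, y = -108 mm, at bench height; axes are the stand's at rest. Sprung outward to rest (4.2 N m/rad), free of the other blade; squeezing turns it inward. Its pad is 85 mm and its tip 130 mm from the hinge.
- blade_b: The mirror-image blade on the stand's -x side: hinge at stand x = -6, y = -108 mm.
- pad_a (a point): Centre of blade a's finger pad: upright steel cylinder 8 mm in diameter, 34 to 50 mm above the bench. The two pads measure 41 mm over their outer sides at rest and 23.9 mm when the tips are 18 mm apart; each then pushes back with about 5 N. The tip gap changes 1.53 mm for each mm of squeeze.
- pad_b (a point): The same on blade b.
- tip_a (a point): Centre of the round point (3 mm thick) of blade a, 31 mm above the bench. At rest the two tips are 44 mm apart centre to centre; the blades stop inward at 6 mm. They end about 8 mm short of the seated plate's edge, 3 mm above its top face.
- tip_b (a point): The same on blade b.
- gauge_plate: Gauge plate, loose: aluminium, 80 (x) by 90 (y) by 8 mm, about 0.2 kg, origin at the centre of its underside, z up. Two through holes 11 mm in diameter at x = 0, y = -32 and +32 mm. A grip bar stands on its middle. Two dark lines lie on the top face at its -y end only. Seated rightly, its axes match the stand's and the lined end faces the tips.
- grip_bar (a point): Centre of the plate's upright grip bar: 12 mm in x, 36 mm in y, from 8 to 38 mm above the underside; this point is 23 mm above the underside. Pinch it across x.
- line_a (a point): Outer end of the +x line, at the plate's -y edge on the top face (plate x = +9, y = -45, z = 8 mm). The lines are 3 mm wide, 18 mm long, along y, and 18 mm apart centre to centre.
- line_b (a point): The same for the -x line (plate x = -9 mm).
- stopper: Bystander, leave alone: black rubber stopper, tapered, 28 mm across the top, 26 mm tall, beside the test stand; origin under its centre.
- weighing_bottle: Bystander, leave alone: small squat glass jar, 38 mm across, 45 mm tall, beyond the gauge plate; origin under its centre.
- beaker: Bystander, leave alone: open glass beaker, 68 mm across, 85 mm tall; origin under its centre.
- amber_bottle: Bystander, leave alone: brown bottle with black cap, 52 mm across, 95 mm tall; origin under its centre.
- spatula: Bystander, leave alone: slim steel laboratory spatula lying flat, 160 mm long, 4 mm thick, beyond the work; origin under its middle.
- dish: Bystander, leave alone: white shallow porcelain dish, 84 mm across, 22 mm tall; origin under its centre.
- calculator: Bystander, leave alone: grey desk calculator, 150 by 85 by 16 mm; origin under its centre.

How it is judged:
By the outcome, as a careful person would: the job done as asked, in the order asked, and still so for the second after the job is handed in, while the arm keeps its last pose, push and grip.
It also fails if it takes over 58 s, if anything falls off the work surface, if the arm or the gripper's body presses on something with over 40 N, if the wrist force passes 120 N, or if a joint passes its speed limit or range.

## Working session

There is one attempt and no reset: what is moved stays moved. The work goes in short steps, Python scripts to look and compute and a tool call to move; the robot and the scene stay as the last step left them, time stands still between calls to the robot, and variables do not carry over. Pictures are saved under pics/ and viewed, at most 13 in all, crops included, and the job is handed in when it is done.

```bash
mkdir -p pics
```

Create h.py:
```python
import numpy as np, cv2
from cell import env, read_camera
from scipy.spatial.transform import Rotation as Ro
def snap(n,f):
    c=read_camera(n); cv2.imwrite('pics/'+f+'.png',c['color']); np.save('pics/'+f+'.npy',c,allow_pickle=True); return c
def load(f): return np.load('pics/'+f+'.npy',allow_pickle=True).item()
def ray(c,uv):
    K=np.array([[c['fx'],0,c['cx']],[0,c['fy'],c['cy']],[0,0,1.]])
    p=cv2.undistortPoints(np.array(uv,float).reshape(-1,1,2),K,np.array(c['dist'],float)).reshape(-1,2)
    T=np.array(c['world_from_camera']); d=np.c_[p,np.ones(len(p))]@T[:3,:3].T
    return T[:3,3],d
def onz(c,uv,z):
    o,d=ray(c,uv); return o+d*((z-o[2])/d[:,2])[:,None]
def tri(c1,a,c2,b):
    out=[]
    o1,d1=ray(c1,a);o2,d2=ray(c2,b)
    for u,v in zip(d1,d2):
        s=np.linalg.lstsq(np.c_[u,-v],o2-o1,rcond=None)[0]
        p,q=o1+s[0]*u,o2+s[1]*v; out.append(np.r_[(p+q)/2,np.linalg.norm(p-q)])
    return np.array(out)
def proj(c,P):
    T=np.linalg.inv(np.array(c['world_from_camera']))
    K=np.array([[c['fx'],0,c['cx']],[0,c['fy'],c['cy']],[0,0,1.]])
    return cv2.projectPoints(np.array(P,float).reshape(-1,1,3),cv2.Rodrigues(T[:3,:3])[0],T[:3,3],K,np.array(c['dist'],float))[0].reshape(-1,2)
```

Run:
```python
from h import *
o=env.get_obs(); print(o['tool_pos'],o['tool_rot'],o['grip_width'],env.tip_reach,o['time_s'])
for n in('scene','top','wrist'):
    c=snap(n,n+'0'); print(n,np.round(c['world_from_camera'],3).tolist(),c['fx'])
```

```text
[ 0.15736992 -0.63013196  0.2384697 ] [-1.79891782e+02  6.60289844e-03  1.40292688e+01] 0.08714638913200462 0.017 0.0
scene [[0.699, 0.473, -0.537, 1.246], [0.715, -0.464, 0.522, -0.578], [-0.003, -0.749, -0.662, 0.821], [0.0, 0.0, 0.0, 1.0]] 433.5062288935393
top [[-0.007, -0.982, 0.189, 0.375], [-1.0, 0.009, 0.011, 0.008], [-0.013, -0.189, -0.982, 1.42], [0.0, 0.0, 0.0, 1.0]] 448.7821225704166
wrist [[0.242, -0.929, -0.281, 0.236], [-0.97, -0.232, -0.068, -0.612], [-0.002, 0.289, -0.957, 0.384], [0.0, 0.0, 0.0, 1.0]] 269.2446040266751
```

View pics/top0.png

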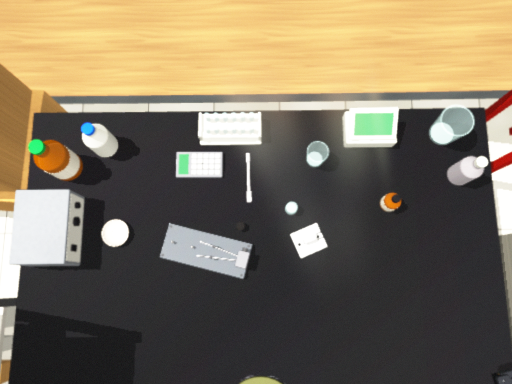

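View pics/scene0.png

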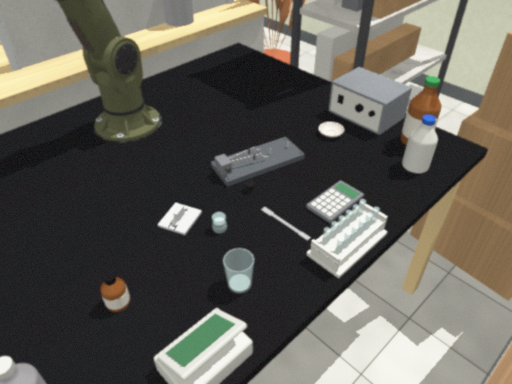

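The top view shows the stand near (207,251), with its clamp post on the right (-y) at (243,258), and the plate at (309,240). The scene view agrees. Next I'll zoom in on both.

Run:
```python
from h import *
t=load('top0');s=load('scene0')
a=cv2.resize(t['color'][210:290,150:340],(760,320),interpolation=cv2.INTER_CUBIC)
b=cv2.resize(s['color'][130:245,150:310],(390,280),interpolation=cv2.INTER_CUBIC)
w=cv2.resize(load('wrist0')['color'],(370,280))
cv2.imwrite('pics/c0.png',np.vstack([a,np.hstack([b,w])]))
print(onz(t,[[207,251],[243,258],[309,240],[240,227],[291,208]],0.02).round(3))
```

```text
[[ 0.48   0.161  0.02 ]
 [ 0.457  0.049  0.02 ]
 [ 0.512 -0.156  0.02 ]
 [ 0.554  0.059  0.02 ]
 [ 0.613 -0.103  0.02 ]]
```

View pics/c0.png

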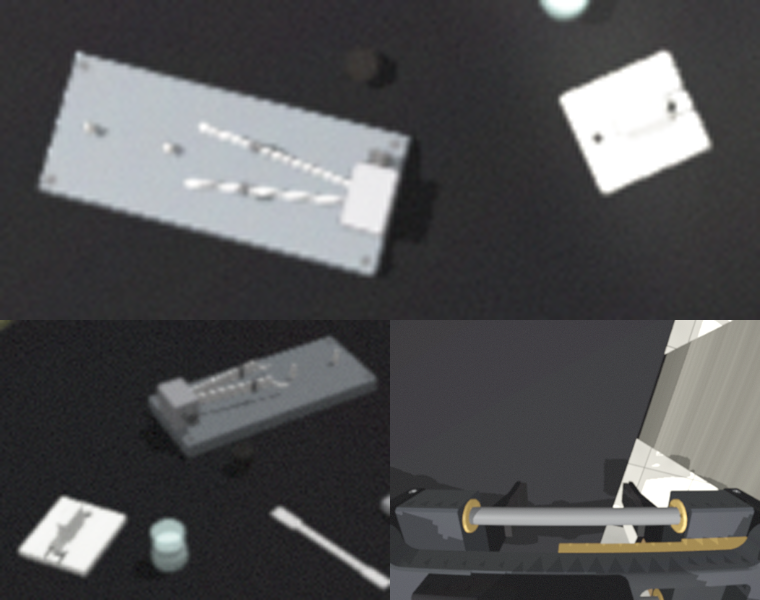

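The plate's lined end faces world -y. The plate's yaw is about +23° and the stand's about -15°. I'll fly to above the plate with the tool yaw near 113°, which suits both the bar pinch and the later squeeze.

Request:
jog_arm(
  increments=[
    [0.03,-0.023,0,-6,0.087],
    [0.06,-0.047,0,-12,0.087],
    [0.09,-0.07,0,-18,0.087],
    [0.12,-0.095,0,-25,0.087],
    [0.15,-0.12,0,-32,0.087],
    [0.18,-0.145,0,-38,0.087],
    [0.21,-0.17,0,-45,0.087],
    [0.23,-0.187,0,-50,0.087],
  ],
)

```text
time_s: 0.82
tool_pos: [0.3378, -0.3896, 0.2395]
tool_rot: [180.0, -0.1, 64.6]
force: [0.0, 0.0, 0.4]
grip_width: 0.0872
grasp_force: 0.0
```

Request:
jog_arm(
  increments=[
    [0.036,0.007,0,-6,0.087],
    [0.072,0.014,0,-12,0.087],
    [0.108,0.02,0,-18,0.087],
    [0.144,0.027,0,-25,0.087],
    [0.18,0.034,0,-31,0.087],
    [0.216,0.04,0,-37,0.087],
    [0.25,0.047,0,-43,0.087],
    [0.286,0.054,0,-49,0.087],
  ],
)

```text
time_s: 1.48
tool_pos: [0.5096, -0.1588, 0.2395]
tool_rot: [-180.0, 0.0, 113.3]
force: [0.8, -0.4, -0.3]
grip_width: 0.0872
grasp_force: 0.0
```

Run:
```python
from h import *
c=snap('wrist','wp1')
```

```text
(no output)
```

View pics/wp1.png

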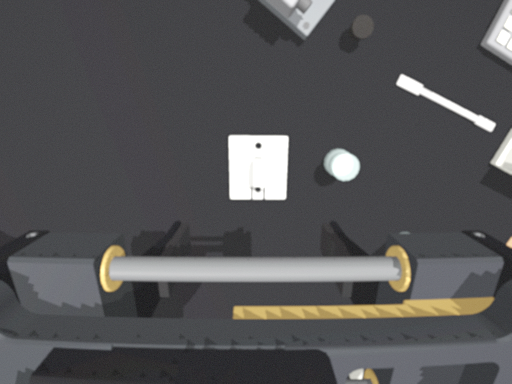

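The wrist view shows the plate at (258,168), square in the image. Its two lines are at the bottom edge (~193), towards world -y, as expected. Now I'll look at the stand from above.

Request:
jog_arm(
  increments=[
    [0.036,0.011,0,5,0.087],
    [0.072,0.022,0,10,0.087],
    [0.108,0.033,0,15,0.087],
    [0.144,0.045,0,20,0.087],
    [0.18,0.056,0,25,0.087],
    [0.216,0.067,0,30,0.087],
    [0.252,0.078,0,34,0.087],
    [0.288,0.09,0,38,0.087],
  ],
)

```text
time_s: 2.2
tool_pos: [0.4785, 0.1416, 0.2395]
tool_rot: [180.0, 0.1, 74.8]
force: [-0.1, 0.7, 0.4]
grip_width: 0.0867
grasp_force: 0.0
```

Run:
```python
from h import *
c=snap('wrist','ws1')
im=cv2.resize(c['color'][30:270,130:390],None,fx=2.4,fy=2.4,interpolation=cv2.INTER_CUBIC)
cv2.imwrite('pics/ws1c.png',im)
p=load('wp1')
g=cv2.cvtColor(p['color'],cv2.COLOR_BGR2GRAY)
m=(g[:215]>120).astype('uint8')
for k in cv2.findContours(m,0,2)[0]:
    if cv2.contourArea(k)>1000:
        r=cv2.minAreaRect(k); b=cv2.boxPoints(r); print(r,cv2.contourArea(k)); w=onz(p,b,.008); print(w.round(4),w.mean(0), np.linalg.norm(np.diff(w,axis=0),axis=1))
sub=g[130:205,225:292]; 
cv2.imwrite('pics/pl.png',cv2.resize(sub,None,fx=8,fy=8,interpolation=cv2.INTER_CUBIC))
```

```text
((258.0, 166.49996948242188), (59.99999237060547, 64.99998474121094), -0.0) 3764.5
[[ 0.4916 -0.2168  0.008 ]
 [ 0.4568 -0.1291  0.008 ]
 [ 0.5328 -0.0964  0.008 ]
 [ 0.573  -0.1818  0.008 ]] [ 0.51354476 -0.15601667  0.008     ] [0.09432075 0.08268545 0.09435095]
((446.00006103515625, 102.5), (108.67289733886719, 13.416407585144043), 26.56505012512207) 1023.5
[[0.6355 0.0203 0.008 ]
 [0.6353 0.0367 0.008 ]
 [0.7994 0.0425 0.008 ]
 [0.8012 0.0247 0.008 ]] [0.7178372  0.03103937 0.008     ] [0.01647404 0.16426943 0.01786755]
((496.5, 31.5), (63.0, 29.0), 90.0) 1076.0
[[0.6901 0.1605 0.008 ]
 [0.7269 0.18   0.008 ]
 [0.7716 0.1148 0.008 ]
 [0.7327 0.0957 0.008 ]] [0.73034355 0.13775609 0.008     ] [0.04170697 0.0790275  0.0433248 ]
((300.0, 17.5), (35.0, 68.0), 90.0) 1249.0
[[0.4388 0.0415 0.008 ]
 [0.5158 0.0757 0.008 ]
 [0.5339 0.0398 0.008 ]
 [0.4549 0.0049 0.008 ]] [0.4858785  0.04049858 0.008     ] [0.08426902 0.04020828 0.08639976]
```

View pics/ws1c.png

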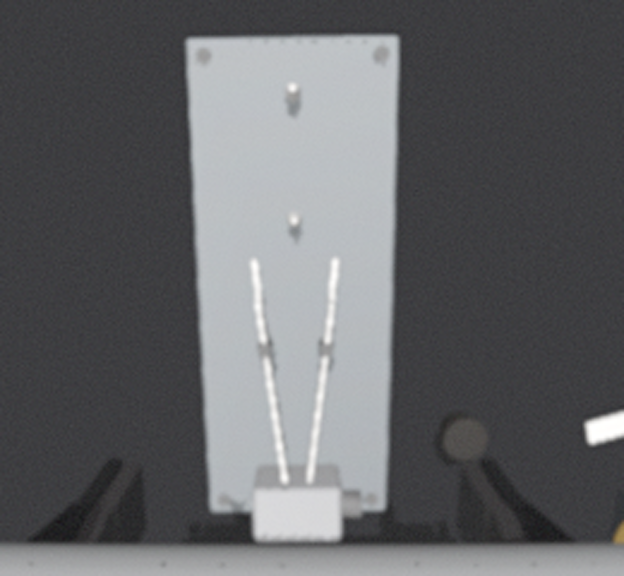

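The view shows the stand nearly square with the image. In the crop, the pin tops are at (292,90) and (294,219), the tips at (255,261) and (335,260), and the pads at about (265,349) and (326,349). A second, shifted view will give heights.

Request:
jog_arm(
  increments=[
    [0.01,0.03,0.01,0,0.087],
    [0.02,0.06,0.03,0,0.087],
    [0.03,0.08,0.05,0,0.087],
    [0.03,0.08,0.05,0,0.087],
    [0.03,0.08,0.05,0,0.087],
  ],
)

```text
time_s: 2.67
tool_pos: [0.5637, 0.1481, 0.1871]
tool_rot: [-179.7, 0.0, 75.0]
force: [-0.3, 0.6, 0.4]
grip_width: 0.0869
grasp_force: 0.0
```

Run:
```python
from h import *
c=snap('wrist','ws2')
def spots(f,n=3):
    c=load(f); g=cv2.cvtColor(c['color'],cv2.COLOR_BGR2GRAY)
    return c,g
c1,g1=spots('ws1'); c2,g2=spots('ws2')
# predict positions in ws2 for pins with assumed z=.04
def peak(g,uv,r=6):
    u,v=np.round(uv).astype(int); w=g[v-r:v+r+1,u-r:u+r+1].astype(float); w=np.clip(w-np.percentile(w,85),0,None)
    yy,xx=np.mgrid[v-r:v+r+1,u-r:u+r+1]; return np.array([(w*xx).sum(),(w*yy).sum()])/w.sum()
A=np.array([peak(g1,p,4) for p in [(251.7,67.5),(252.5,121.25)]]); W=onz(c1,A,.04); print(A,W)
B0=proj(c2,W); B=np.array([peak(g2,p,5) for p in B0]); print(B0,B); print(tri(c1,A,c2,B))
for c,g in((c1,g1),(c2,g2)):
    m=((g>115)).astype('uint8'); m[245:]=0
    k=max(cv2.findContours(m,0,2)[0],key=cv2.contourArea); r=cv2.minAreaRect(k); print(r)
    q=cv2.approxPolyDP(cv2.convexHull(k),4,True).reshape(-1,2); print(q.tolist(), onz(c,q,.02).round(4).tolist())
im=np.hstack([cv2.resize(c2['color'][:250,100:330],None,fx=2.1,fy=2.1,interpolation=cv2.INTER_CUBIC),cv2.resize(load('wp1')['color'][128:208,223:293],(300,525)[:2],interpolation=cv2.INTER_CUBIC)])
cv2.imwrite('pics/m2.png',im)
```

```text
[[251.33684211  65.93157895]
 [252.02212389 120.89380531]] [[0.50998692 0.2687949  0.04      ]
 [0.49381192 0.20718718 0.04      ]]
[[174.07503163  88.03866907]
 [178.92817442 149.68138192]] [[174.05630027  88.10723861]
 [179.09022556 149.72180451]]
[[5.09982381e-01 2.68744346e-01 4.01426535e-02 5.83220945e-05]
 [4.93806887e-01 2.07120502e-01 3.94965116e-02 1.02818498e-04]]
((251.0, 144.0), (200.0, 88.0), 90.0)
[[293, 44], [290, 241], [219, 243], [207, 47]] [[0.5669, 0.2828, 0.02], [0.5019, 0.023, 0.02], [0.3979, 0.048, 0.02], [0.4635, 0.3076, 0.02]]
((181.40846252441406, 154.03369140625), (183.0918426513672, 99.70561218261719), 88.23217010498047)
[[227, 62], [234, 244], [151, 244], [129, 65]] [[0.5686, 0.2817, 0.02], [0.5154, 0.0725, 0.02], [0.4102, 0.0998, 0.02], [0.4648, 0.3082, 0.02]]
```

View pics/m2.png

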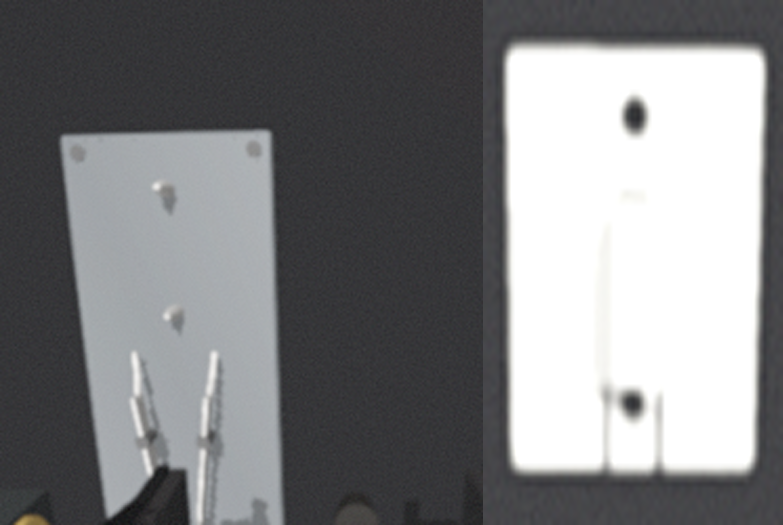

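Triangulating the pin tops gives z = 0.040 and 0.0395 (expected 0.040) and a spacing of 63.7 mm (expected 64), so the measurement holds. The plate crop shows its holes at (634,115) and (631,403), and lines at x = 606 and 660 at its lower edge. Now back over the plate for a second view.

Request:
jog_arm(
  increments=[
    [-0.038,0.004,0,-5,0.087],
    [-0.077,0.008,0,-10,0.087],
    [-0.115,0.011,0,-15,0.087],
    [-0.153,0.015,0,-20,0.087],
    [-0.192,0.019,0,-25,0.087],
    [-0.23,0.023,0,-30,0.087],
    [-0.268,0.027,0,-34,0.087],
    [-0.307,0.03,0,-38.4,0.087],
  ],
)

```text
time_s: 3.38
tool_pos: [0.5133, -0.1573, 0.1916]
tool_rot: [180.0, 0.2, 113.7]
force: [0.6, -0.5, 0.5]
grip_width: 0.0868
grasp_force: 0.0
```

Request:
jog_arm(
  increments=[
    [0,0,0,0,0.087],
  ],
)

```text
time_s: 3.47
tool_pos: [0.5112, -0.166, 0.1908]
tool_rot: [-179.8, 0.4, 112.9]
force: [-0.1, -1.0, 0.1]
grip_width: 0.0868
grasp_force: 0.0
```

```bash
python3 - <<'E'
from h import *
c2=snap('wrist','wp2'); c1=load('wp1')
def holes(c):
    g=cv2.cvtColor(c['color'],cv2.COLOR_BGR2GRAY); out=[]
    m=(g>150).astype('uint8')
    uv0=proj(c,[.5135,-.156,.008])[0]
    n,l,s,ce=cv2.connectedComponentsWithStats(m); 
    k=[i for i in range(1,n) if abs(ce[i]-uv0).max()<25 and s[i,4]>1500][0]
    cs,h=cv2.findContours((l==k).astype('uint8'),cv2.RETR_CCOMP,2)
    for q,hh in zip(cs,h[0]):
        if hh[3]>=0: out.append((cv2.contourArea(q),q.reshape(-1,2).mean(0).round(1)))
        else: print('rect',cv2.minAreaRect(q))
    return g,out
for f in('wp1','wp2'):
    c=load(f); g,o=holes(c); print(f,o)
    b=[proj(c,[.5135,-.156,.008])[0]]; print(b)
    T=np.array(c['world_from_camera'])
c=c2; u,v=proj(c,[.5135,-.156,.02])[0].astype(int)
g=c['color'][v-60:v+60,u-60:u+60]; cv2.imwrite('pics/p2.png',cv2.resize(g,None,fx=5,fy=5,interpolation=cv2.INTER_CUBIC)); print(u,v)
E
```

```text
rect ((258.0, 167.0), (64.0, 60.0), 90.0)
wp1 [(19.0, array([257.7, 189. ])), (27.0, array([258.2, 144.6]))]
[array([257.98221385, 167.55798624])]
rect ((259.5, 168.0), (74.0, 69.0), 90.0)
wp2 [(28.5, array([259.4, 193.4])), (37.5, array([259.9, 143.9]))]
[array([259.8079741 , 168.82721586])]
259 170
```

View pics/p2.png

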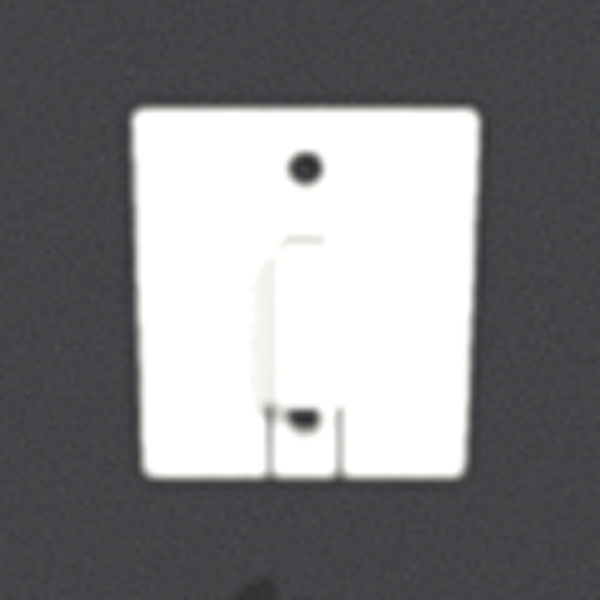

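The picture shows the plate with its far hole at crop (305,168), the near hole partly behind the bar at (305,418), lines at x = 270 and 340, and the bar's top from about y = 240 to 408. I'll compute the plate pose and check its height against the scene camera.

Run:
```python
from h import *
c1,c2,t,s=map(load,('wp1','wp2','top0','scene0'))
H1=onz(c1,[[258.2,144.6],[257.7,189.]],.008);
H2=onz(c2,[[259.9,143.5],[259.7,193.5]],.008)
for H in(H1,H2):
    d=H[0]-H[1]; print(H.round(4).tolist(),np.linalg.norm(d),H.mean(0),np.degrees(np.arctan2(-d[0],d[1])))
def corners(c,th,pred):
    g=cv2.cvtColor(c['color'],cv2.COLOR_BGR2GRAY); m=(g>th).astype('uint8')
    n,l,st,ce=cv2.connectedComponentsWithStats(m); k=min((i for i in range(1,n) if st[i,4]>200),key=lambda i:np.linalg.norm(ce[i]-pred))
    q=max(cv2.findContours((l==k).astype('uint8'),0,1)[0],key=cv2.contourArea)
    p=cv2.approxPolyDP(cv2.convexHull(q),3.5,True).reshape(-1,2); return p[np.argsort(np.arctan2(*(p-p.mean(0)).T))]
P=[.5135,-.156,.008]
for n,c in(('w2',c2),('t',t),('s',s)):
    q=corners(c,110,proj(c,P)[0]); w=onz(c,q,.008); print(n,q.tolist(),w.round(3)[:,:2].tolist(),w.mean(0).round(4))
q=corners(c2,110,proj(c2,P)[0]); w=onz(c2,q,.008)
for c in (s,t):
    qc=corners(c,110,proj(c,P)[0]); pr=proj(c,w); qc=np.array([qc[np.argmin(np.linalg.norm(qc-x,axis=1))] for x in pr]); print(tri(c2,q,c,qc).round(4))
o=env.get_obs(); print(o['tool_pos'],o['tool_rot'])
```

```text
[[0.5009, -0.126, 0.008], [0.5258, -0.1854, 0.008]] 0.06434266170847505 [ 0.51330962 -0.15569312  0.008     ] 22.779759659375415
[[0.5013, -0.1272, 0.008], [0.526, -0.1856, 0.008]] 0.06339619126836275 [ 0.51365955 -0.15640009  0.008     ] 22.91981214167617
w2 [[225, 132], [228, 205], [291, 204], [293, 131]] [[0.457, -0.131], [0.494, -0.216], [0.569, -0.183], [0.532, -0.098]] [ 0.5131 -0.1569  0.008 ]
t [[290, 233], [301, 258], [327, 246], [315, 222]] [[0.535, -0.099], [0.457, -0.131], [0.494, -0.213], [0.57, -0.179]] [ 0.5138 -0.1555  0.008 ]
s [[175, 202], [158, 225], [184, 234], [201, 210]] [[0.458, -0.131], [0.498, -0.215], [0.572, -0.186], [0.533, -0.099]] [ 0.5151 -0.1576  0.008 ]
[[ 4.575e-01 -1.307e-01  8.100e-03  3.000e-04]
 [ 4.954e-01 -2.151e-01  6.400e-03  3.400e-03]
 [ 5.694e-01 -1.841e-01  5.100e-03  8.000e-04]
 [ 5.319e-01 -9.840e-02  6.800e-03  6.000e-04]]
[[ 4.571e-01 -1.315e-01  3.100e-03  2.000e-04]
 [ 4.933e-01 -2.119e-01  1.830e-02  1.200e-03]
 [ 5.663e-01 -1.778e-01  2.250e-02  3.400e-03]
 [ 5.361e-01 -9.930e-02 -1.110e-02  3.100e-03]]
[ 0.51229192 -0.16136529  0.19082131] [-179.94615778    0.2281567   112.9238323 ]
```

Plate centre is (0.5134, -0.1562), yaw 22.9°, flat on the bench. I'll descend partway, let the arm settle, then correct.

Request:
jog_arm(
  increments=[
    [0,0,0.035,0,0.06],
    [0,0,0.07,0,0.06],
    [0,0,0.095,0,0.06],
    [0,0,0.105,0,0.06],
    [0,0,0.105,0,0.06],
    [0,0,0.105,0,0.06],
  ],
)

```text
time_s: 4.02
tool_pos: [0.5147, -0.155, 0.0859]
tool_rot: [179.9, 0.1, 113.5]
force: [0.4, -0.4, 0.2]
grip_width: 0.062
grasp_force: 0.0
```

Run:
```python
from h import *
def err(t,psi):
    o=env.get_obs(); R=Ro.from_euler('xyz',o['tool_rot'],degrees=True); print('v',np.abs(o['joint_velocities']).max(),'pos',o['tool_pos'],o['tool_rot'],'tool delta',(R.inv().apply(np.array(t)-o['tool_pos'])).round(4),'turn',round(-(psi-o['tool_rot'][2]),2))
err([.5134,-.1562,.030],112.9)
```

Add to h.py:
```python
def err(t,psi):
    o=env.get_obs(); R=Ro.from_euler('xyz',o['tool_rot'],degrees=True); print('v',np.abs(o['joint_velocities']).max().round(2),'tool delta',(R.inv().apply(np.array(t)-o['tool_pos'])).round(4),'turn',round(-(psi-o['tool_rot'][2]),2))
```

```text
v 1.6734759298929727 pos [ 0.51469769 -0.15502189  0.08594622] [1.79941447e+02 6.57464791e-02 1.13486791e+02] tool delta [-0.0005 -0.0017  0.0559] turn 0.59
```

Request:
jog_arm(
  increments=[
    [0,-0.001,0.03,0.5,0.04],
    [0,-0.0015,0.05,0.5,0.04],
    [0,-0.0015,0.056,0.5,0.04],
    [0,-0.0015,0.056,0.5,0.04],
    [0,-0.0015,0.056,0.5,0.04],
  ],
  grip_force=15,
)

```text
time_s: 4.43
tool_pos: [0.514, -0.1565, 0.0304]
tool_rot: [179.9, 0.1, 112.9]
force: [0.8, -1.3, 0.3]
grip_width: 0.0413
grasp_force: 0.0
```

Run:
```python
from h import *
for i in range(3):
    err([.5134,-.1562,.030],112.9); read_camera('wrist')
snap('wrist','wg1')
```

```text
v 0.64 tool delta [ 0.0005 -0.0005  0.0004] turn 0.04
v 0.23 tool delta [ 0.0007 -0.0007  0.0006] turn 0.04
v 0.25 tool delta [ 0.0008 -0.0007  0.0006] turn 0.03
```

Well placed. Close on the bar.

Request:
jog_arm(
  increments=[
    [0,0,0,0,0.02],
    [0,0,0,0,0.01],
    [0,0,0,0,0.005],
    [0,0,0,0,0.005],
    [0,0,0,0,0.005],
    [0,0,0,0,0.005],
    [0,0,0,0,0.005],
  ],
  grip_force=25,
)

```text
time_s: 5.22
tool_pos: [0.5126, -0.1564, 0.0285]
tool_rot: [-180.0, -0.0, 112.9]
force: [-0.3, -0.6, 0.8]
grip_width: 0.0118
grasp_force: 25.0
```

Request:
jog_arm(
  increments=[
    [0,0,-0.01,0,0.005],
    [0,0,-0.03,0,0.005],
    [0,0,-0.055,0,0.005],
    [0,0,-0.08,0,0.005],
    [0,0,-0.105,0,0.005],
    [0,0,-0.12,0,0.005],
    [0,0,-0.12,0,0.005],
  ],
  grip_force=30,
)

```text
time_s: 5.8
tool_pos: [0.5148, -0.1567, 0.1523]
tool_rot: [179.8, 0.3, 112.9]
force: [0.0, -0.5, -1.8]
grip_width: 0.0118
grasp_force: 30.0
```

Run:
```python
from h import *
err([.5012,.2376,.15],75.5)
```

```text
v 3.15 tool delta [0.3684 0.1411 0.0011] turn 37.43
```

Request:
jog_arm(
  increments=[
    [0.015,0.006,0,2,0.005],
    [0.04,0.015,0,5,0.005],
    [0.07,0.027,0,8,0.005],
    [0.1,0.038,0,11,0.005],
    [0.13,0.05,0,14,0.005],
    [0.16,0.061,0,17,0.005],
    [0.19,0.073,0,20,0.005],
    [0.22,0.084,0,23,0.005],
  ],
)

```text
time_s: 6.47
tool_pos: [0.5031, 0.0803, 0.1474]
tool_rot: [-179.9, 0.0, 89.8]
force: [-0.0, 0.2, -2.6]
grip_width: 0.0119
grasp_force: 30.0
```

```bash
python3 - <<'E'
from h import *
err([.5012,.2376,.15],75.5)
E
```

```text
v 83.83 tool delta [ 0.1573 -0.0025 -0.0027] turn 14.28
```

Request:
jog_arm(
  increments=[
    [0.03,0,0,3,0.005],
    [0.06,-0.001,0,6,0.005],
    [0.09,-0.001,0,9,0.005],
    [0.12,-0.002,0,12,0.005],
    [0.145,-0.002,0,14,0.005],
    [0.157,-0.0025,-0.001,14.3,0.005],
    [0.157,-0.0025,-0.001,14.3,0.005],
    [0.157,-0.0025,-0.001,14.3,0.005],
  ],
)

```text
time_s: 7.13
tool_pos: [0.5009, 0.2362, 0.1484]
tool_rot: [-179.9, 0.1, 75.8]
force: [0.2, -1.1, -3.1]
grip_width: 0.0116
grasp_force: 30.0
```

```bash
python3 - <<'E'
from h import *
c=snap('wrist','wh1')
err([.5012,.2376,.15],75.5)
cv2.imwrite('pics/wh1c.png',cv2.resize(c['color'][60:280,130:390],None,fx=2.5,fy=2.5,interpolation=cv2.INTER_CUBIC))
snap('scene','sh1')
E
```

```text
v 1.32 tool delta [ 0.0026 -0.0009 -0.0016] turn 0.14
```

View pics/wh1c.png

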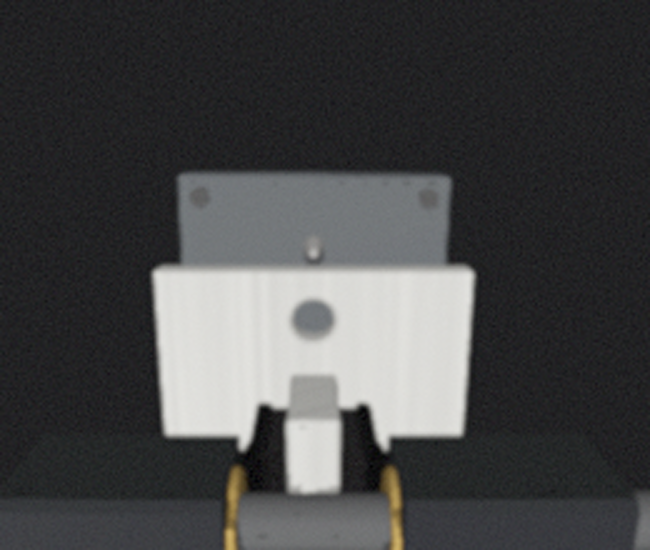

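The plate hangs level in the grip. Its far hole is at crop (313,318) and the far pin's top is just beyond the plate edge at (313,240). I'll compute hole-versus-pin in this one view.

Run:
```python
from h import *
c=load('wh1'); g=cv2.cvtColor(c['color'],cv2.COLOR_BGR2GRAY).astype(float)
def cen(x0,x1,y0,y1,f):
    w=f(g[y0:y1,x0:x1]); yy,xx=np.mgrid[y0:y1,x0:x1]; return [(w*xx).sum()/w.sum(),(w*yy).sum()/w.sum()]
hole=cen(243,268,178,196,lambda w:np.clip(170-w,0,60))
pin=cen(250,261,152,161,lambda w:np.clip(w-130,0,None))
print(hole,pin)
o=env.get_obs(); z=o['tool_pos'][2]-.0285+.008
H=onz(c,[hole],z)[0]; P=onz(c,[pin],.04)[0]
psi=np.radians(o['tool_rot'][2]); x=np.array([np.cos(psi),np.sin(psi),0])
print('H',H,'P',P,'plate centre est',H-.032*x,'TCP',o['tool_pos'],o['tool_rot'])
# plate far edge & slab far edge: fit rows of gradient
for name,cols,r0,r1,zz in(('plate',range(195,316,4),158,178,z),('slab',range(205,308,4),120,145,.02)):
    pts=[[u,r0+np.argmax(np.diff(cv2.GaussianBlur(g,(1,5),0)[r0:r1,u]))+.5] for u in cols]
    W=onz(c,pts,zz); vx,vy,a,b=cv2.fitLine(W[:,:2].astype('f4'),cv2.DIST_HUBER,0,1e-4,1e-4).ravel(); print(name,np.degrees(np.arctan(vy/vx)),a,b,W[:,:2].std(0))
    v=np.array([vx,vy])*np.sign(vx)
```

```text
[np.float64(254.80673969992856), np.float64(186.90676351512263)] [np.float64(254.84256559766763), np.float64(158.50437317784255)]
H [0.50980731 0.26745415 0.12802467] P [0.51037484 0.27061153 0.04      ] plate centre est [0.50182555 0.23646558 0.12802467] TCP [0.50181536 0.23421212 0.14852467] [-1.79941366e+02  1.16998573e-01  7.55562148e+01]
plate -14.258526 0.5142609 0.27938122 [0.02176376 0.00554713]
slab -14.329003 0.5043225 0.29973146 [0.02891425 0.00761276]
```

Plate yaw is -14.26° and stand yaw -14.33°, so it's aligned. Sideways error is 0.1 mm, and the plate needs about +1.7 mm along tool x. I'll lower it to just above the pins and check.

Request:
jog_arm(
  increments=[
    [0.001,0,0.02,0,0.005],
    [0.0017,0,0.045,0,0.005],
    [0.0017,0,0.065,0,0.005],
    [0.0017,0,0.071,0,0.005],
    [0.0017,0,0.071,0,0.005],
    [0.0017,0,0.071,0,0.005],
    [0.0017,0,0.071,0,0.005],
  ],
)

```text
time_s: 7.82
tool_pos: [0.5035, 0.2377, 0.0799]
tool_rot: [179.9, -0.1, 75.6]
force: [0.5, 0.5, -2.7]
grip_width: 0.0116
grasp_force: 30.0
```

```bash
python3 - <<'E'
from h import *
c=snap('wrist','wh2'); s=snap('scene','sh2')
a=cv2.resize(c['color'][140:260,185:325],None,fx=3.5,fy=3.5,interpolation=cv2.INTER_CUBIC)
b=cv2.resize(s['color'][115:195,190:320],None,fx=3,fy=3,interpolation=cv2.INTER_CUBIC)
h=max(len(a),len(b)); cv2.imwrite('pics/h2.png',np.hstack([np.pad(a,((0,h-len(a)),(0,0),(0,0)))[:, :400],np.pad(b,((0,h-len(b)),(0,0),(0,0)))]))
o=env.get_obs(); print(o['tool_pos'],o['tool_rot'])
E
```

```text
[0.50341203 0.23787059 0.07992957] [ 1.79875482e+02 -6.11972902e-02  7.56040009e+01]
```

View pics/h2.png

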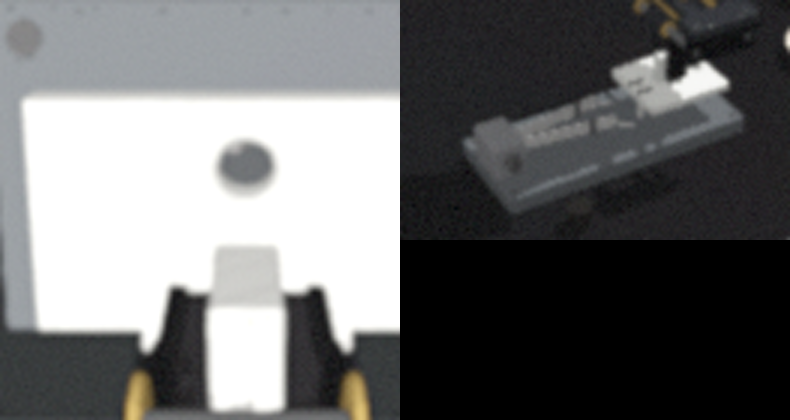

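The far hole is at crop (246,166), with a bright spot, probably the pin's tip, at its upper-left edge (237,148). Checking that numerically.

Run:
```python
from h import *
c=load('wh2'); g=cv2.cvtColor(c['color'],cv2.COLOR_BGR2GRAY).astype(float)
yy,xx=np.mgrid[176:200,245:267]; w=np.clip(200-g[176:200,245:267],0,60); hole=[(w*xx).sum()/w.sum(),(w*yy).sum()/w.sum()]
H=onz(c,[hole],.0594)[0]; P=onz(c,[[252.7,182.3]],.04)[0]
S=np.array([[.969,-.247],[.247,.969]]); print(hole,'H',H,S@H[:2],'P',P,S@P[:2])
print('pins predicted px',proj(c,[[.510,.2687,.04],[.5104,.2706,.04]]))
gg=g[:,170:190]
for name,cols,r0,r1,zz in(('plate',range(195,316,4),158,178,.0594),('slab',range(205,308,4),110,160,.02)):
    pts=[[u,r0+np.argmax(np.diff(g[r0:r1,u]))+.5] for u in cols]
    W=onz(c,pts,zz); print(name,pts[0],pts[-1],(W[:,:2]@S.T).mean(0))
```

```text
[np.float64(254.91691360838843), np.float64(186.8306359699111)] H [0.51265754 0.26885586 0.0594    ] [0.43035776 0.38714774] P [0.51063274 0.26723991 0.04      ] [0.42879487 0.38508176]
pins predicted px [[251.32091741 180.59137909]
 [251.18681429 177.93863489]]
plate [195, np.float64(167.5)] [315, np.float64(167.5)] [0.43045345 0.39978582]
slab [205, np.float64(136.5)] [305, np.float64(136.5)] [0.43055727 0.4156152 ]
```

Request:
jog_arm(
  increments=[
    [-0.0005,-0.0018,0.003,0,0.005],
    [-0.0005,-0.0018,0.003,0,0.005],
    [-0.0005,-0.0018,0.003,0,0.005],
    [-0.0005,-0.0018,0.003,0,0.005],
  ],
)

```text
time_s: 8.25
tool_pos: [0.5005, 0.2376, 0.0756]
tool_rot: [180.0, 0.0, 75.6]
force: [-0.7, 0.4, -2.8]
grip_width: 0.0117
grasp_force: 30.0
```

```bash
python3 - <<'E'
from h import *
c=snap('wrist','wh3'); g=cv2.cvtColor(c['color'],cv2.COLOR_BGR2GRAY).astype(float)
o=env.get_obs(); zt=o['tool_pos'][2]-.0205; S=np.array([[.969,-.247],[.247,.969]])
yy,xx=np.mgrid[176:202,242:267]; w=np.clip(200-g[176:202,242:267],0,60); hole=[(w*xx).sum()/w.sum(),(w*yy).sum()/w.sum()]
H=onz(c,[hole],zt)[0]; print(o['tool_pos'],hole,S@H[:2],'pin px',proj(c,[.510,.2687,.04]),proj(c,[.510,.2687,.02]))
print(g[178:198,244:266].astype(int))
for r in (145,150,155):   # slab side edges at z .02
    e=np.diff(g[r]); l=150+np.argmax(e[150:250]); q=260+np.argmin(e[260:360]); W=onz(c,[[l+.5,r],[q+.5,r]],.02); print(l,q,(W[:,:2]@S.T).round(4).tolist())
E
```

```text
[0.50057974 0.23761628 0.0756054 ] [np.float64(254.81204569055038), np.float64(186.96273220260758)] [0.42735683 0.38626239] pin px [[255.49887665 180.96645045]] [[255.457883   174.45412882]]
[[255 255 255 255 255 255 255 255 255 255 255 254 254 255 255 255 255 255
  255 255 255 255]
 [255 255 255 255 255 255 255 248 241 236 232 232 234 238 246 255 255 255
  255 255 255 255]
 [255 255 255 255 255 249 236 222 210 202 200 205 207 208 216 230 246 255
  255 255 255 255]
 [255 255 255 255 246 225 200 178 166 165 176 184 185 180 175 188 213 237
  250 255 255 255]
 [255 255 255 250 228 194 158 134 135 151 167 177 177 168 149 145 171 207
  232 252 255 255]
 [255 255 255 235 199 159 128 116 122 138 153 166 164 154 132 118 132 167
  209 240 255 255]
 [255 255 247 218 174 132 112 113 118 124 133 140 140 133 122 111 113 135
  184 226 250 255]
 [255 255 237 202 153 119 113 112 114 115 115 120 121 119 114 112 113 124
  166 217 244 255]
 [255 252 227 189 139 113 
[... 524 characters left out ...]
52 255]
 [255 255 251 234 211 190 179 170 161 153 144 143 146 151 161 170 183 203
  225 244 255 255]
 [255 255 255 245 226 209 195 190 187 182 177 178 181 182 186 194 206 224
  242 254 255 255]
 [255 255 255 255 243 228 216 208 203 199 197 193 196 201 206 215 229 244
  254 255 255 255]
 [255 255 255 255 255 245 236 227 221 214 209 209 214 219 226 236 249 255
  255 255 255 255]
 [255 255 255 255 255 255 250 244 239 236 233 234 236 241 247 254 255 255
  255 255 255 255]
 [255 255 255 255 255 255 255 255 254 253 254 254 254 255 255 255 255 255
  255 255 255 255]]
182 329 [[0.3734, 0.409], [0.4831, 0.4088]]
182 329 [[0.3732, 0.4053], [0.4834, 0.4051]]
182 328 [[0.3729, 0.4015], [0.4829, 0.4013]]
```

The pin tip shows centred in the hole to within 0.7 mm. I'll nudge it and lower in stages while watching the force.

Request:
jog_arm(
  increments=[
    [-0.0005,0.0006,0.004,0,0.005],
    [-0.0005,0.0006,0.007,0,0.005],
    [-0.0005,0.0006,0.01,0,0.005],
    [-0.0005,0.0006,0.013,0,0.005],
    [-0.0005,0.0006,0.015,0,0.005],
    [-0.0005,0.0006,0.015,0,0.005],
  ],
)

```text
time_s: 8.8
tool_pos: [0.5006, 0.2367, 0.0598]
tool_rot: [-179.9, 0.0, 75.6]
force: [-0.9, 0.8, -2.6]
grip_width: 0.0119
grasp_force: 30.0
```

Request:
jog_arm(
  increments=[
    [0,0,0.002,0,0.005],
    [0,0,0.004,0,0.005],
    [0,0,0.006,0,0.005],
    [0,0,0.006,0,0.005],
  ],
)

```text
time_s: 9.13
tool_pos: [0.5008, 0.2368, 0.0541]
tool_rot: [-180.0, 0.0, 75.6]
force: [-0.3, -0.5, -3.2]
grip_width: 0.0118
grasp_force: 30.0
```

Request:
jog_arm(
  increments=[
    [0,0,0.0015,0,0.005],
    [0,0,0.003,0,0.005],
    [0,0,0.004,0,0.005],
    [0,0,0.004,0,0.005],
    [0,0,0.004,0,0.005],
  ],
)

```text
time_s: 9.55
tool_pos: [0.501, 0.2369, 0.0504]
tool_rot: [-180.0, 0.0, 75.6]
force: [-0.1, 0.3, -2.6]
grip_width: 0.012
grasp_force: 30.0
```

Request:
jog_arm(
  increments=[
    [0,0,0.0008,0,0.005],
    [0,0,0.0015,0,0.005],
    [0,0,0.0015,0,0.005],
    [0,0,0.0015,0,0.005],
  ],
)

```text
time_s: 9.88
tool_pos: [0.501, 0.2369, 0.049]
tool_rot: [-180.0, 0.0, 75.6]
force: [-0.4, 0.1, -2.8]
grip_width: 0.0117
grasp_force: 30.0
```

Request:
jog_arm(
  increments=[
    [0,0,0.0005,0,0.005],
    [0,0,0.001,0,0.005],
    [0,0,0.001,0,0.005],
    [0,0,0.001,0,0.005],
  ],
)

```text
time_s: 10.22
tool_pos: [0.5011, 0.237, 0.0485]
tool_rot: [180.0, 0.0, 75.6]
force: [-2.0, -0.8, 3.1]
grip_width: 0.0115
grasp_force: 30.0
```

Request:
jog_arm(
  increments=[
    [0,0,0.0005,0,0.005],
    [0,0,0.001,0,0.005],
    [0,0,0.001,0,0.005],
    [0,0,0.001,0,0.005],
  ],
)

```text
time_s: 10.55
tool_pos: [0.5011, 0.237, 0.0485]
tool_rot: [180.0, 0.1, 75.6]
force: [-4.7, -3.5, 12.2]
grip_width: 0.0118
grasp_force: 30.0
```

Contact came at TCP z = 0.0485, which is exactly the expected seated height. I'll ease the push and open gently.

Request:
jog_arm(
  increments=[
    [0,0,-0.001,0,0.005],
    [0,0,-0.001,0,0.005],
    [0,0,-0.001,0,0.014],
    [0,0,-0.001,0,0.018],
    [0,0,-0.001,0,0.025],
    [0,0,-0.001,0,0.03],
    [0,0,-0.001,0,0.03],
  ],
)

```text
time_s: 11.13
tool_pos: [0.501, 0.2369, 0.0478]
tool_rot: [-180.0, -0.0, 75.6]
force: [-0.5, -0.1, -0.1]
grip_width: 0.0278
grasp_force: 0.0
```

Request:
jog_arm(
  increments=[
    [0,0,-0.01,0,0.03],
    [0,0,-0.03,0,0.03],
    [0,0,-0.06,0,0.03],
    [0,0,-0.09,0,0.03],
    [0,0,-0.1,0,0.03],
    [0,0,-0.1,0,0.03],
  ],
)

```text
time_s: 11.63
tool_pos: [0.5029, 0.2382, 0.1516]
tool_rot: [179.7, -0.2, 75.6]
force: [1.2, 0.0, -0.3]
grip_width: 0.03
grasp_force: 0.0
```

Run:
```python
from h import *
snap('wrist','wr1')
```

Run:
```python
from h import *
err([.4768,.142,.15],75.65)
```

```text
v 2.7 tool delta [-0.0985 -0.0006 -0.0007] turn -0.04
```

Request:
jog_arm(
  increments=[
    [-0.025,0,0,0,0.06],
    [-0.055,0,0,0,0.06],
    [-0.08,0,0,0,0.06],
    [-0.098,0,0,0,0.06],
    [-0.098,0,0,0,0.06],
    [-0.098,0,0,0,0.06],
    [-0.098,0,0,0,0.06],
  ],
)

```text
time_s: 12.27
tool_pos: [0.4762, 0.1426, 0.1473]
tool_rot: [-179.9, -0.0, 75.6]
force: [0.0, -0.4, -0.7]
grip_width: 0.0588
grasp_force: 0.0
```

Run:
```python
from h import *
err([.4768,.142,.15],75.65)
c=snap('wrist','wt1'); o=env.get_obs(); print(o['tool_pos'],o['tool_rot'])
cv2.imwrite('pics/wt1c.png',cv2.resize(c['color'][70:270,150:360],None,fx=3,fy=3,interpolation=cv2.INTER_CUBIC))
```

```text
v 0.84 tool delta [-0.0004  0.0007 -0.0027] turn -0.01
[0.47631616 0.14312032 0.14748835] [-1.79934628e+02 -3.40315695e-02  7.57079424e+01]
```

View pics/wt1c.png

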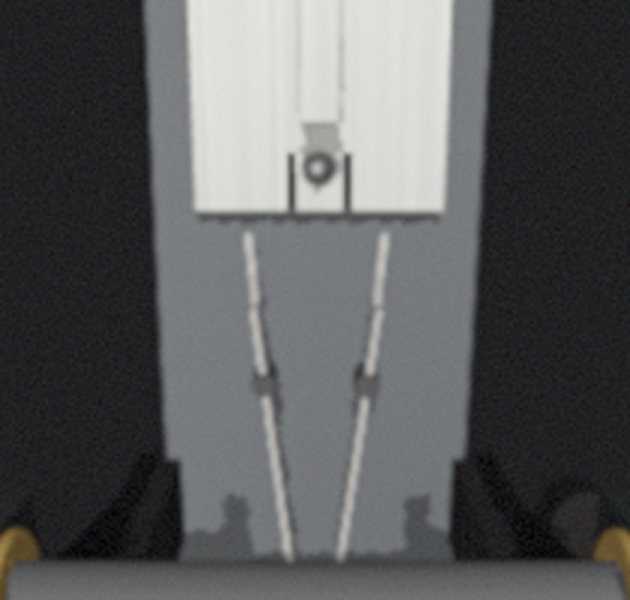

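The plate is seated with the near pin centred in its hole. In the crop, the lines are at x = 292 and 347, the tips at 248 and 385, and the pads at (264,384) and (367,384). Now I'll measure for the squeeze.

Run:
```python
from h import *
c=load('wt1'); f=lambda x,y:[150+x/3-.33,70+y/3-.33]
S=np.array([[.969,-.247],[.247,.969]])
for n,p,z in(('pads',[f(264,384),f(367,384)],.05),('tips',[f(248.5,233),f(385,233)],.031),('lines',[f(292,212),f(347.5,212)],.028),('pin',[f(320,166)],.04)):
    W=onz(c,p,z); print(n,W.round(4).tolist(),(W[:,:2]@S.T).round(4).tolist(),(S@W.mean(0)[:2]).round(4))
o=env.get_obs(); print(S@o['tool_pos'][:2])
m=onz(c,[f(264,384),f(367,384)],.05).mean(0); err([m[0],m[1],.042],75.65)
```

```text
pads [[0.4612, 0.1467, 0.05], [0.4928, 0.1386, 0.05]] [[0.4107, 0.2561], [0.4433, 0.256]] [0.427 0.256]
tips [[0.4672, 0.1917, 0.031], [0.51, 0.1808, 0.031]] [[0.4054, 0.3012], [0.4495, 0.3011]] [0.4275 0.3012]
lines [[0.4824, 0.1945, 0.028], [0.4999, 0.19, 0.028]] [[0.4194, 0.3076], [0.4374, 0.3076]] [0.4284 0.3076]
pin [[0.4949, 0.2069, 0.04]] [[0.4285, 0.3227]] [0.4285 0.3227]
[0.42619964 0.25633368]
v 0.52 tool delta [-0.0004  0.0009  0.1055] turn 0.06
```

All sizes check out (33, 44 and 18 mm). Descend around the pads, centred at lateral 0.4278.

Request:
jog_arm(
  increments=[
    [0,0.0015,0.025,0,0.06],
    [0,0.0015,0.055,0,0.06],
    [0,0.0015,0.08,0,0.06],
    [0,0.0015,0.095,0,0.06],
    [0,0.0015,0.103,0,0.06],
    [0,0.0015,0.105,0,0.06],
    [0,0.0015,0.105,0,0.06],
    [0,0.0015,0.105,0,0.06],
  ],
  grip_force=15,
)

```text
time_s: 12.98
tool_pos: [0.4789, 0.1425, 0.0439]
tool_rot: [179.9, -0.1, 75.7]
force: [0.2, 0.4, 0.5]
grip_width: 0.06
grasp_force: 0.0
```

Run:
```python
from h import *
S=np.array([[.969,-.247],[.247,.969]])
for i in range(3):
    o=env.get_obs(); print(S@o['tool_pos'][:2],o['tool_pos'][2],o['tool_rot'],o['force']); c=snap('wrist','wq%d'%i)
```

```text
[0.42885378 0.25637665] 0.043917029838309474 [ 1.79928352e+02 -5.51855855e-02  7.56702674e+01] [0.236166   0.37359898 0.53944831]
[0.42907458 0.25623438] 0.04412685679508056 [ 1.79893446e+02 -4.97546185e-02  7.56535287e+01] [0.03170756 0.71262514 0.57290625]
[0.42914915 0.25603588] 0.04417512073240573 [ 1.79881333e+02 -3.92927395e-02  7.56391300e+01] [-0.36309302 -0.0888468  -0.47515837]
```

Request:
jog_arm(
  increments=[
    [0,-0.0005,0,0,0.05],
    [0,-0.0005,0,0,0.043],
    [0,-0.0005,0,0,0.038],
    [0,-0.0005,0,0,0.035],
    [0,-0.0005,0,0,0.033],
    [0,-0.0005,0,0,0.031],
    [0,-0.0005,0,0,0.03],
    [0,-0.0005,0,0,0.03],
  ],
)

```text
time_s: 13.8
tool_pos: [0.4775, 0.1424, 0.0431]
tool_rot: [-180.0, -0.0, 75.7]
force: [-0.8, 1.6, 0.5]
grip_width: 0.0308
grasp_force: 3.0
```

Request:
jog_arm(
  increments=[
    [0,0,0,0,0.0285],
    [0,0,0,0,0.027],
    [0,0,0,0,0.027],
    [0,0,0,0,0.027],
  ],
)

```text
time_s: 14.13
tool_pos: [0.4777, 0.1424, 0.0431]
tool_rot: [180.0, -0.1, 75.6]
force: [-1.0, 4.1, 1.5]
grip_width: 0.0276
grasp_force: 4.0
```

```bash
python3 - <<'E'
from h import *
c=snap('wrist','wq4')
cv2.imwrite('pics/wq4c.png',cv2.resize(c['color'][60:280,140:370],None,fx=2.7,fy=2.7,interpolation=cv2.INTER_CUBIC))
E
```

```text
(no output)
```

View pics/wq4c.png

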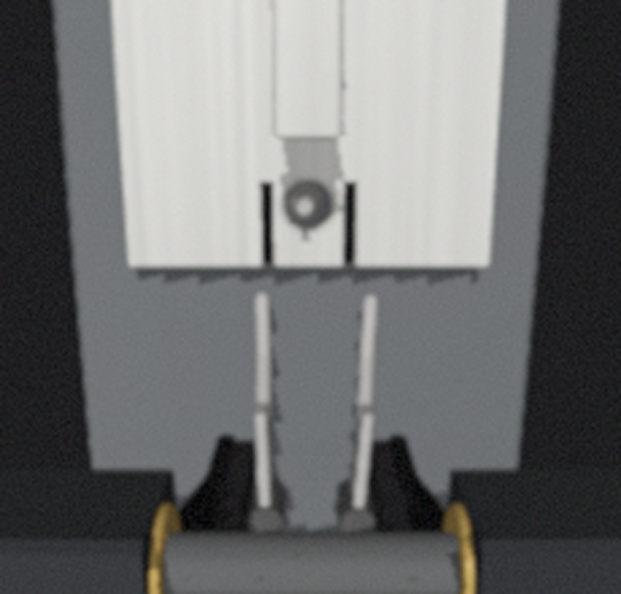

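In the crop, the lines are at x = 267 and 350 (mid 308.5) and the tips at 262 and 370 (mid 316). The gripper therefore sits about 1.6 mm right at the tips, or about 1 mm at the pads. I'll shift -1 mm and close further.

Request:
jog_arm(
  increments=[
    [0,-0.0005,0,0,0.027],
    [0,-0.001,0,0,0.026],
    [0,-0.001,0,0,0.025],
    [0,-0.001,0,0,0.0245],
    [0,-0.001,0,0,0.0245],
    [0,-0.001,0,0,0.0245],
    [0,-0.001,0,0,0.0245],
  ],
)

```text
time_s: 14.77
tool_pos: [0.477, 0.1426, 0.0432]
tool_rot: [180.0, -0.1, 75.6]
force: [0.8, 4.7, 0.4]
grip_width: 0.0247
grasp_force: 4.8
```

```bash
cat > tips.py <<'E'
from h import *
import sys
c=snap('wrist',sys.argv[1]); g=cv2.cvtColor(c['color'],cv2.COLOR_BGR2GRAY).astype(float)
S=np.array([[.969,-.247],[.247,.969]])
def pk(rows,sgn,side,lo,hi):
    r=sgn*g[rows[0]:rows[1]].mean(0); x=np.arange(512)
    a=slice(lo,hi); w=np.clip(r[a]-np.median(r[a])-(15),0,None); return (w*x[a]).sum()/w.sum()
L=[[pk((143,155),-1,0,*q),157.] for q in((232,248),(262,278))]
T=[[pk((171,180),1,0,*q),172.] for q in((228,252),(258,285))]
WL=onz(c,L,.028)[:,:2]@S.T; WT=onz(c,T,.031)[:,:2]@S.T
print('lines',L,WL[:,0].round(4),'tips',T,WT[:,0].round(4),'gap',np.diff(WT[:,0]),'mid diff',WT[:,0].mean()-WL[:,0].mean())
o=env.get_obs(); print(S@o['tool_pos'][:2],o['grip_width'],o['grasp_force'],o['force'],np.abs(o['joint_velocities']).max())
E
python3 tips.py wq5
```

```text
lines [[np.float64(239.83888423138478), 157.0], [np.float64(270.22198905793294), 157.0]] [0.4191 0.4374] tips [[np.float64(239.22620946305156), 172.0], [np.float64(272.6204259967231), 172.0]] [0.4187 0.4388] gap [0.02002291] mid diff 0.0005178640268476142
[0.4270306  0.25599329] 0.024587408009135177 4.815282330382615 [-1.34532927  5.41110165 -0.25277387] 0.06912583226702243
```

Request:
jog_arm(
  increments=[
    [0,-0.0003,0,0,0.0242],
    [0,-0.0003,0,0,0.0238],
    [0,-0.0003,0,0,0.0238],
    [0,-0.0003,0,0,0.0238],
    [0,-0.0003,0,0,0.0238],
    [0,-0.0003,0,0,0.0238],
  ],
)

```text
time_s: 15.32
tool_pos: [0.4768, 0.1427, 0.0432]
tool_rot: [180.0, -0.1, 75.6]
force: [-0.0, 5.4, -0.1]
grip_width: 0.0235
grasp_force: 5.0
```

```bash
python3 tips.py wq6
```

Run:
```python
from h import *
c=load('wq6')
cv2.imwrite('pics/wq6c.png',cv2.resize(c['color'][100:220,190:320],None,fx=4.5,fy=4.5,interpolation=cv2.INTER_CUBIC))
```

```text
lines [[np.float64(240.22472667365582), 157.0], [np.float64(270.5615117014548), 157.0]] [0.4191 0.4374] tips [[np.float64(240.04215196894066), 172.0], [np.float64(271.53264781491004), 172.0]] [0.419  0.4379] gap [0.01888268] mid diff 0.0002173218312848113
[0.42680025 0.25600795] 0.023914266187654475 5.006604802329093 [1.08315757 4.88302664 0.66330588] 0.11096936119536199
```

View pics/wq6c.png

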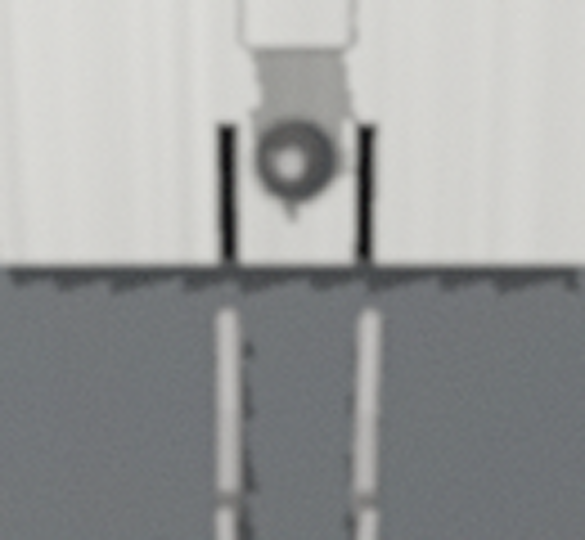

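In the crop, the tips at x = 228 and 370 line up with the lines at 229 and 366. The gap is about 18.2 mm, centred to 0.2 mm, with the pads at 23.8 mm and 5 N. Hold, then hand in.

Request:
jog_arm(
  increments=[
    [0,0,0,0,0.0238],
    [0,0,0,0,0.0238],
    [0,0,0,0,0.0238],
    [0,0,0,0,0.0238],
    [0,0,0,0,0.0238],
    [0,0,0,0,0.0238],
  ],
)

```text
time_s: 15.87
tool_pos: [0.4768, 0.1427, 0.0432]
tool_rot: [180.0, -0.1, 75.6]
force: [0.6, 5.5, 0.1]
grip_width: 0.0242
grasp_force: 5.0
```

```bash
python3 tips.py wq7 && python3 -c "from cell import env; print(env.sign_off())"
```

```text
lines [[np.float64(240.22495857809912), 157.0], [np.float64(270.5568434423627), 157.0]] [0.4191 0.4374] tips [[np.float64(240.0685651092065), 172.0], [np.float64(271.5390544707092), 172.0]] [0.419  0.4379] gap [0.01887066] mid diff 0.00022849935187507775
[0.42681436 0.25598899] 0.023885217583672985 5.006969841197133 [-0.30689555  6.3614442   0.85869146] 0.11246709023364784
the job is handed in; nothing more can be done
None
```

The gauge plate is seated flush on both pins with its lined end facing the tweezers, and the tweezers are held steady with the tips at the two lines (gap measured at 18–19 mm against the 18 mm line spacing); the job was handed in at about 16 s of the 58 s limit.

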